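Third hand: hold the soldering block against the sprung fence

TASK

First slide the orange grip of the jig's size slide fully to its right end stop, then take the black charcoal soldering block, lay it flat on the jig's bed lengthwise (its short end to the brass fence, its right long side against the steel tongue of the size slide), and press it gently and steadily against the fence so that the black pointer stands within the green field. Finish while holding it pressed like that, so that I can screw on the clips; do not let go, and leave the dish, the ring clamp and the tin where they are.

Things in the scene. Friction and masses are not known exactly. Their poses are not given: they have to be found in the camera images.
- jig: Fixed jig on the bench. Origin on the bench top under the bed; x = pressing direction (away from the robot, to the fence), y left along the fence, z up. In its frame, mm: aluminium bed 8 thick, x -80..92, y -85..85; grey rear block x 70..88, y -75..75, up to z 44, carries the size slide; gauge scale (white, green, red) and pointer at x 32..88, y 49..72, up to z 51.
- fence (a joint): Travel (m) of the brass fence bar along jig x: 0 relaxed, 0.024 bottomed. Spring 600 N/m (0.6 N per mm, no preload), friction 0.2 N. Bar 12 mm thick, z 10..38, y -45..70 mm; front face at jig x = 30 mm + travel. The black pointer on it is in the green field at travel 0.008 to 0.020 (about 5 to 12 N); red is beyond.
- size_slide (a joint): Size slide position (m): 0 left end, 0.070 right end stop; grows along jig -y, friction about 2 N, stays where left. In jig mm: steel arm 10 wide, z 44..52, over the fence, ending in the stop tongue in front of it: x 4..26, z 11..52, left face at y = 37 - joint value (-33 at the right end stop).
- slide_grip (a point): Centre of the size slide's orange grip, at jig x 50 mm, y = 32 mm - joint value, z 71 mm. Grip 22 (jig x) by 16 (jig y) by 38 mm high (z 52 to 90 mm), standing on the slide's steel arm. Behind it a steel saddle 24 mm wide (x 65..93, z up to 54 mm). Axes as the jig's.
- charcoal_center (a point): Centre of the loose black charcoal soldering block, 62 mm (its x) by 116 mm (its y, long) by 30 mm high (its z); it lies flat on the bench, 15 mm below and above this point; about 0.1 to 0.2 kg. Either short end may go to the fence.
- dish: White borax dish, 72 mm across, 18 mm high; origin at the centre of its underside. Bystander.
- clamp: Orange ring clamp lying on the bench, 118 mm long (its y), 26 mm thick; origin at its underside. Bystander.
- tin: Solder tin with cream lid, 57 mm across, 28 mm high; origin at the centre of its underside. Bystander.
- lamp_edge (a point): Middle of the lower front edge of the fixed grey bench lamp head that hangs over the far bench between block and jig: a bar 412 mm long (world y, +-206 mm from here), 94 mm deep (from here away from the robot), 50 mm high (from here up). Solid: carry things past it on the robot's side, with the whole hand clear of it.

How it is judged:
On the way:
1. the size slide is at its right end stop while the charcoal block is still away from the jig (value of joint size_slide above 0.067 m and horizontal distance between charcoal_center and jig above 0.16 m), for 0.2 s.
At the end, for the whole second after the job is handed in: Fingers still on the block: slide within 4 mm of its right stop; block flat on the bed, square to the fence (0.1 rad), its right side within 8 mm of the tongue; it presses the fence with 4 to 14 N, pointer in the green field (fence travel 8 to 20 mm), steady for a second (value of joint size_slide above 0.066 m and value of joint fence between 0.008 and 0.02 m and contact force between charcoal and fence between 4 and 14 N and contact force between the fingers and charcoal above 1 N and y of charcoal_center in the frame of jig between -0.008 and 0.006 m and z of charcoal_center in the frame of jig between 0.018 and 0.029 m and angle between charcoal_center's own z axis and vertical below 0.1 rad and angle between the y axis of charcoal_center and the x axis of jig, either way round below 0.1 rad and linear speed of charcoal below 0.01 m/s); the arm keeps its last pose, push and grip.
It fails at once if the block is rammed against the fence (over 25 N) (contact force between charcoal and fence above 25 N).
It fails at once if the dish is moved over 3 cm (distance of dish from where it was at the start of the episode above 0.03 m).
It fails at once if the ring clamp is moved over 3 cm (distance of clamp from where it was at the start of the episode above 0.03 m).
It fails at once if the tin is moved over 3 cm (distance of tin from where it was at the start of the episode above 0.03 m).
It also fails if it takes over 64 s, if anything falls off the work surface, if the arm or the gripper's body presses on something with over 40 N, if the wrist force passes 120 N, or if a joint passes its speed limit or range.

ROBOT

A 7-joint arm with a two-finger parallel gripper is mounted at the origin on a cart in front of the work surface, level with it; the furniture and walls round the work are solid. World frame = base frame: x ahead of the robot, y to its left, z up, the work surface at z = 0. Lengths are in m, angles in rad, forces in N, time in s.
With the tool pointing down it reaches from about 0.425 to 0.95 m from the base axis. Payload 4.7 kg.
Tool frame: the origin (TCP) lies midway between the tips of the shut fingers; the grasp point (between the pads) lies 19 mm behind it; x points along the fingers, y is the direction in which the jaws open and shut, and the axes are right-handed (so a half turn about x gives the same grasp; the last joint's range is limited). The gripper opens to 87 mm and grips with 3 to 60 N. Pads are 19 mm wide; open, the fingers measure 117 mm over their backs; the gripper's body (75 mm by 190 mm) begins 51 mm behind the grasp point.
Start: joints at [-1.258, 0.469, -0.049, 1.532, 0.024, 1.141, -0.082], TCP at [0.226, 0.636, 0.202] pointing down, gripper open.
Joint ranges: [-2.59, 2.59], [-0.33, 1.99], [-1.39, 1.29], [0.1, 2.45], [-1.04, 4.18], [0.21, 1.99], [-2.66, 2.66]. Speed limits (rad/s): [2.57, 2.57, 3.14, 3.14, 3.14, 3.14, 3.14].

INTERFACE

Orientations are given as a 3x3 rotation matrix whose columns are the frame's x, y, z axes.
In Python, from rig import env gives the robot as it stands.
- The arm moves only by the tool servo_tool, never from a script. Its argument "targets" is a list of rows, each a list of 7 numbers: the closure, from 0 (fully open) to 1 (shut), then the shift along the world's x, y, z in m, then the turn, a rotation vector about the world's x, y, z in degrees. In form: [[hand, tx, ty, tz, rx, ry, rz], ...]. A call has 1 to 20 rows; each row shifts and turns the commanded pose from where the row before left it; what a row does not reach is not made up. A row lasts 1/8 s, in which the tool goes at most 62.5 mm and 10.7 degrees, less where a joint would pass 70% of its speed; a pose out of reach is approached as far as the arm can. A call is refused whole if a number of a shift passes 0.0625 or a number of a turn 10.7, either way. A call with a gripper value outside its range is refused whole. The fingers move at their own pace and stop on an object; "grip_force" is the grip in N (left out, the last holds). Time passes only in rows, so rows that do not move let the fingers close. It gives the time, the measured TCP pose, the force and the opening at its end, in the units of the state.
- env.get_state(): the state, without advancing time (a new reading comes with each control period).
- env.camera(name): name is "scene" or "side" or "wrist"; returns a dict with "img" (384x512x3 uint8, red, green, blue), "range_z" (384x512 float32, m along the optical axis (not along the pixel's ray), 0 where there is no reading), "camera_matrix" (3x3 intrinsics, pixels), "k1" (the pictures are not rectified: a ray, as slopes to the right and down, at radius r is drawn at 1 + k1 r^2 times it, then the intrinsics apply), "R" (3x3) and "t" (3): a world point X has camera coordinates R X + t. Camera axes: x right, y down, z forward; pixel columns grow to the right and rows downward; lengths in m; the calibration is good to about 2 mm. A picture is of the moment at which its call begins.
- env.job_done(): hands the job in, once; it reports no verdict.
Trained networks look in a picture, given as the dict that the camera call returned (one of the last four; its "shot" number tells which), for a name from the list of things; names that differ only in an ending like _2 or _b are one class to them, and where a whole thing is asked for, a point or a joint stands for the part that bears it (a point fixed in the world has none). Each returns a list of dicts, best first, with "conf" (0 to 1); they miss things now and then, are a little off and sometimes report something else, mostly with a low value. They report only what shows in the picture. A call takes as long as a camera call.
- env.spot_in(target, picture): "point" ([x, y, z] in m, in world coordinates, good to about 4 mm: the middle of the surface that is visible of it).
- env.regions_of(target, picture): "region" (384x512 bool, what is visible of it).
The state is a dict: "time": time; "qpos": joint angles; "joint_velocities": joint speeds; "effort": joint torques, N m; "tool_pos": TCP position; "tcp_rot": TCP orientation; "wrist_force": force on the tool from outside, world axes, zero at the start; "ft_torque": the same for the moment, N m; "opening": opening from 0.0 (shut) to 1.0 (fully open).
Only numpy, scipy, OpenCV 4.12 (cv2) and the standard library are available. Lean on these libraries where they do the work, as an engineer would, in place of code of your own. Each camera call takes 0.05 s, during which the arm holds its last target. There are 200 camera calls.

## Working session

There is one attempt and no reset: what is moved stays moved. The work goes in short steps, Python scripts to look and compute and a tool call to move; the robot and the scene stay as the last step left them, time stands still between calls to the robot, and variables do not carry over. Pictures are saved under pics/ and viewed, about 8 in all and at most 12, crops included, and the job is handed in when it is done.

Besides the shell and the picture viewer there is one more tool, called by a JSON object that holds its "api" and its "payload". servo_tool: Moves the arm, as the interface text tells. Its arguments: {"type":"object","properties":{"targets":{"type":"array"},"grip_force":{"type":"number"}},"required":["targets"]}

```bash
mkdir -p pics; ls
cat > h.py <<'E'
import numpy as np, cv2
from rig import env
def save(p,n): cv2.imwrite('pics/'+n,p['img'][:,:,::-1])
def cloud(p):
    K=p['camera_matrix'];z=p['range_z'];h,w=z.shape
    u,v=np.meshgrid(np.arange(w),np.arange(h))
    d=np.array([p['k1'],0,0,0,0.])
    s=cv2.undistortPoints(np.stack([u,v],-1).reshape(-1,1,2).astype(float),K,d).reshape(h,w,2)
    c=np.dstack([s*z[...,None],z])
    return (c-p['t'])@p['R']
E
python3 - <<'E'
from h import *
print({k:np.round(v,3) for k,v in env.get_state().items()})
ims=[]
for n in ['scene','side']:
    p=env.camera(n); ims.append(p['img']); C=cloud(p); print(n,np.round(p['R'],2).tolist(),p['t'],p['k1'])
    for t in ['jig','fence','size_slide','slide_grip','charcoal_center','dish','clamp','tin','lamp_edge']:
        try:
            s=env.spot_in(t,p); r=env.regions_of(t,p)
            o=[(np.round(x['point'],3).tolist(),round(x['conf'],2)) for x in s[:2]]
            if r:
                m=r[0]['region']&(p['range_z']>0); P=C[m]
                o.append((m.sum(),np.round(np.percentile(P,[2,50,98],axis=0),3).tolist()))
            print(t,o)
        except Exception as e: print(t,e)
cv2.imwrite('pics/a.png',np.vstack([cv2.resize(x,(400,300)) for x in ims])[:,:,::-1])
E
```

```text
pics
{'time': np.float64(0.0), 'qpos': array([-1.258,  0.469, -0.049,  1.534,  0.024,  1.141, -0.082]), 'joint_velocities': array([-0.001,  0.   , -0.   , -0.   ,  0.001, -0.001,  0.   ]), 'effort': array([ 1.0000e-03, -5.0798e+01, -8.0000e-02, -2.3615e+01, -6.1000e-02,
        3.8000e-02,  0.0000e+00]), 'tool_pos': array([0.226, 0.635, 0.201]), 'tcp_rot': array([[-0.001,  0.335,  0.942],
       [-0.002,  0.942, -0.335],
       [-1.   , -0.002,  0.   ]]), 'wrist_force': array([ 0.615,  0.166, -0.164]), 'ft_torque': array([ 0.011, -0.038, -0.02 ]), 'opening': np.float64(1.002)}
scene [[0.88, -0.47, 0.03], [-0.2, -0.43, -0.88], [0.42, 0.77, -0.48]] [-0.45793265  0.30810383  1.13344347] -0.027403143051457322
jig [([0.479, -0.204, 0.004], 0.94), (np.int64(277), [[0.484, -0.239, 0.014], [0.495, -0.202, 0.032], [0.516, -0.127, 0.041]])]
fence [([0.493, -0.203, 0.034], 0.88), (np.int64(347), [[0.483, -0.239, 0.011], [0.495, -0.202, 0.031], [0.53, -0.127, 0.043]])]
size_slide [([0.504, -0.172, 0.05], 0.66), ([0.537, 0.38, 0.032], 0.22), (np.int64(373), [[0.463, -0.182, 0.013], [0.501, -0.177
[... 1151 characters left out ...]
003], [0.504, -0.163, 0.052], [0.546, -0.147, 0.089]])]
slide_grip [([0.498, -0.137, 0.027], 0.35), (np.int64(171), [[0.456, -0.247, 0.005], [0.504, -0.163, 0.052], [0.549, -0.144, 0.089]])]
charcoal_center [([0.541, 0.418, 0.032], 0.7), (np.int64(685), [[0.504, 0.348, 0.007], [0.541, 0.42, 0.031], [0.577, 0.461, 0.035]])]
dish [([0.522, 0.047, 0.009], 0.63), (np.int64(210), [[0.486, 0.001, 0.001], [0.519, 0.048, 0.013], [0.551, 0.083, 0.019]])]
clamp [([0.516, 0.183, 0.019], 0.72), (np.int64(206), [[0.466, 0.171, 0.006], [0.519, 0.182, 0.018], [0.568, 0.191, 0.027]])]
tin [([0.68, 0.385, 0.028], 0.66)]
lamp_edge it knows: charcoal_center, clamp, dish, fence, jig, size_slide, slide_grip, tin
```

View pics/a.png

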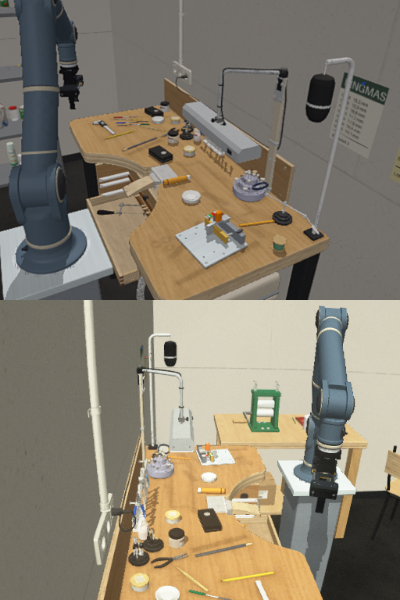

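Run:
```python
from h import *
for n in ['scene','side']:
    p=env.camera(n); C=cloud(p); V=p['range_z']>0
    P=C[V]
    # charcoal top
    m=(abs(P[:,2]-.03)<.008)&(abs(P[:,0]-.54)<.08)&(abs(P[:,1]-.395)<.1)
    print('char',m.sum(),cv2.minAreaRect((P[m][:,:2]*1000).astype(np.float32)))
    m=(P[:,0]>.3)&(P[:,0]<.85)&(abs(P[:,1])<.6)&(P[:,2]>.1)
    Q=P[m]; print('high',m.sum(), np.percentile(Q,[1,10,50,90,99],axis=0).round(3).tolist() if m.sum() else '')
    # jig bed level
    m=(abs(P[:,2]-.008)<.005)&(P[:,0]>.3)&(P[:,0]<.6)&(P[:,1]<-.06)&(P[:,1]>-.4)
    if m.sum()>5: print('bed',m.sum(),cv2.minAreaRect((P[m][:,:2]*1000).astype(np.float32)))
    m=(abs(P[:,2]-.044)<.004)&(P[:,0]>.4)&(P[:,0]<.7)&(P[:,1]<-.06)&(P[:,1]>-.4)
    if m.sum()>5: print('rear',m.sum(),cv2.minAreaRect((P[m][:,:2]*1000).astype(np.float32)))
    m=(abs(P[:,2]-.09)<.004)&(P[:,0]>.4)&(P[:,0]<.7)&(P[:,1]<-.06)&(P[:,1]>-.4)
    if m.sum()>5: print('griptop',m.sum(),np.median(P[m],0),cv2.minAreaRect((P[m][:,:2]*1000).astype(np.float32)))
    r=env.regions_of('fence',p)
    if r:
        Q=C[r[0]['region']&V]; Q=Q[(Q[:,2]<.036)&(Q[:,2]>.014)]
        l=cv2.fitLine((Q[:,:2]*1000).astype(np.float32),cv2.DIST_HUBER,0,.01,.01).ravel(); print('fence front',l, np.degrees(np.arctan2(l[1],l[0])))
```

```text
char 309 ((537.7218017578125, 395.25537109375), (65.06501007080078, 126.5809097290039), 11.85906982421875)
high 63737 [[0.593, -0.544, 0.109], [0.785, -0.44, 0.184], [0.838, -0.188, 0.428], [0.841, 0.278, 0.659], [0.843, 0.562, 0.727]]
bed 2676 ((450.06622314453125, -211.78445434570312), (303.01995849609375, 299.5684509277344), 89.90248107910156)
rear 274 ((508.6628112792969, -193.98269653320312), (87.2043228149414, 151.5134735107422), 9.219095230102539)
griptop 52 [ 0.51444716 -0.16808426  0.08931264] ((600.4945678710938, -143.3421630859375), (211.05006408691406, 23.164886474609375), 19.427532196044922)
fence front [ 1.3517165e-01 -9.9082220e-01  4.9254294e+02 -1.9549954e+02] -82.23145
char 548 ((538.9529418945312, 401.9244689941406), (62.96427917480469, 122.7802505493164), 10.79667854309082)
high 15742 [[0.602, -0.546, 0.107], [0.668, -0.302, 0.17], [0.839, 0.247, 0.431], [0.84, 0.538, 0.709], [0.841, 0.595, 0.78]]
bed 689 ((449.69189453125, -205.3104705810547), (286.748046875, 298.7882385253906), 89.73989868164062)
rear 88 ((508.82745361328125, -176.29412841796875), (87.44364166259766, 141.32391357421875), 9.926429748535156)
griptop 10 [ 0.50890982 -0.16180622  0.08938316] ((508.2021484375, -160.49961853027344), (20.97730255126953, 18.547962188720703), 28.62325096130371)
fence front [ 1.5999927e-01 -9.8711711e-01  4.9770062e+02 -1.5044370e+02] -80.793144
```

The top half shows the block near (160,153), the jig near (215,240) and the lamp bar near (215,128). Next I fit the bed outline and find the lamp.

Run:
```python
from h import *
for n in ['scene','side']:
    p=env.camera(n); C=cloud(p); V=p['range_z']>0
    hsv=cv2.cvtColor(p['img'],cv2.COLOR_RGB2HSV)
    g=(hsv[...,1]<60)&(hsv[...,2]>110)
    x,y,z=C[...,0],C[...,1],C[...,2]
    m=V&g&(abs(z-.008)<.006)&(x>.3)&(x<.62)&(y<-.06)&(y>-.34)
    m=cv2.morphologyEx(m.astype(np.uint8),cv2.MORPH_OPEN,np.ones((2,2)))
    k,l,s,_=cv2.connectedComponentsWithStats(m); i=1+np.argmax(s[1:,4]); 
    print('bed',s[i,4],cv2.minAreaRect((C[l==i][:,:2]*1000).astype(np.float32)))
    m=V&(z>.08)&(z<.45)&(x>.45)&(x<.8)&(abs(y)<.5)
    k,l,s,_=cv2.connectedComponentsWithStats(m.astype(np.uint8))
    for i in range(1,k):
        if s[i,4]>100: print('hi',s[i],np.percentile(C[l==i],[1,5,50,95,99],axis=0).round(3).tolist())
    o=(hsv[...,0]<18)&(hsv[...,1]>150)&V&(z>.054)&(z<.1)&(x>.4)&(x<.6)&(y<-.05)&(y>-.35)
    print('grip',o.sum(),C[o].mean(0),np.percentile(C[o],[3,97],axis=0).round(3).tolist(),)
```

```text
bed 2413 ((300.3492736816406, -563.5878295898438), (970.93115234375, 233.62696838378906), 65.14692687988281)
hi [ 234  102  102  107 3703] [[0.59, -0.135, 0.235], [0.592, -0.133, 0.241], [0.616, 0.025, 0.283], [0.668, 0.242, 0.363], [0.678, 0.271, 0.434]]
hi [404 144  37 136 846] [[0.785, -0.335, 0.084], [0.786, -0.334, 0.104], [0.789, -0.331, 0.288], [0.796, -0.323, 0.435], [0.798, -0.321, 0.447]]
hi [312 216  18  14 114] [[0.716, -0.052, 0.08], [0.717, -0.049, 0.084], [0.736, -0.03, 0.099], [0.757, -0.008, 0.104], [0.761, -0.005, 0.106]]
hi [323 233  21  11 157] [[0.693, -0.135, 0.08], [0.695, -0.133, 0.081], [0.722, -0.11, 0.091], [0.751, -0.082, 0.104], [0.753, -0.079, 0.106]]
grip 102 [ 0.50517378 -0.17516789  0.07562025] [[0.498, -0.18, 0.059], [0.517, -0.165, 0.09]]
bed 494 ((501.4454040527344, 652.5936889648438), (1901.3262939453125, 176.09844970703125), 86.90547943115234)
hi [191  93   6  80 242] [[0.786, -0.331, 0.082], [0.787, -0.327, 0.098], [0.793, -0.318, 0.274], [0.799, -0.311, 0.402], [0.8, -0.307, 0.412]]
hi [ 198  108   51   97 1977] [[0.594, -0.125, 0.083], [0.599, -0.107, 0.094], [0.643, 0.148, 0.286], [0.73, 0.284, 0.375], [0.752, 0.287, 0.436]]
hi [174 203  17  70 557] [[0.772, 0.099, 0.081], [0.775, 0.149, 0.085], [0.787, 0.341, 0.126], [0.795, 0.455, 0.166], [0.799, 0.459, 0.177]]
grip 51 [ 0.50975038 -0.15981402  0.07529277] [[0.5, -0.168, 0.058], [0.52, -0.151, 0.09]]
```

{"api": "servo_tool", "payload": {"targets": [[0,0.037,-0.043,0.01,0,0,-10.2],[0,0.037,-0.043,0.01,0,0,-10.2],[0,0.037,-0.043,0.01,0,0,-10.2],[0,0.037,-0.043,0,0,0,-10.2],[0,0.037,-0.043,0,0,0,-10.2],[0,0.004,-0.056,0,0,0,-10.2],[0,0.004,-0.056,0,0,0,-10.2],[0,0.004,-0.056,0,0,0,-10.2],[0,0.004,-0.056,0,0,0,-10.2],[0,0.004,-0.056,0,0,0,-10.2],[0,0.004,-0.056,0,0,0,-10.2],[0,0.004,-0.056,0,0,0,-10.2],[0,0.004,-0.056,0,0,0,-10.2],[0,0.004,-0.056,0,0,0,-10.2],[0,0.004,-0.056,0,0,0,-10.2],[0,0,0,0,0,0,0],[0,0,0,0,0,0,0]]}}

```text
time: 4.12
tool_pos: [0.4512, -0.1384, 0.2321]
tcp_rot: [[-0.0, 0.13, -0.992], [0.001, -0.992, -0.13], [-1.0, -0.001, 0.0]]
wrist_force: [-0.7, 0.2, -0.8]
opening: 0.995
```

Run:
```python
from h import *
p=env.camera('wrist'); save(p,'w1.png'); C=cloud(p); V=p['range_z']>0
x,y,z=C[...,0],C[...,1],C[...,2]
print(np.percentile(C[V],[1,50,99],axis=0).round(3).tolist())
def rect(n,m):
    m=cv2.morphologyEx((m&V).astype(np.uint8),cv2.MORPH_OPEN,np.ones((3,3)))
    k,l,s,_=cv2.connectedComponentsWithStats(m)
    for i in 1+np.argsort(-s[1:,4])[:2]: print(n,s[i,4],cv2.minAreaRect((C[l==i][:,:2]*1000).astype(np.float32)),np.median(C[l==i],0).round(4))
rect('bed',abs(z-.008)<.004)
rect('rear',abs(z-.044)<.003)
rect('fence',abs(z-.038)<.003)
rect('grip',abs(z-.09)<.006)
rect('arm',abs(z-.0525)<.0025)
```

```text
[[-0.167, -1.234, -0.902], [0.48, -0.134, 0.002], [0.841, 0.397, 0.374]]
bed 8723 ((468.943603515625, -194.50308227539062), (169.86717224121094, 171.2516632080078), 6.652776718139648) [ 0.4472 -0.2054  0.0086]
bed 485 ((519.74755859375, -198.33493041992188), (26.511560440063477, 40.88063049316406), 7.806424617767334) [ 0.5212 -0.2013  0.0086]
rear 671 ((544.6461181640625, -206.99562072753906), (17.454723358154297, 58.27126693725586), 8.025233268737793) [ 0.5447 -0.207   0.0447]
rear 143 ((551.0534057617188, -252.21859741210938), (17.45993995666504, 13.905940055847168), 8.188019752502441) [ 0.5505 -0.2519  0.0443]
fence 355 ((501.71405029296875, -206.1390380859375), (10.845069885253906, 56.5638542175293), 7.716713905334473) [ 0.5018 -0.2082  0.0384]
fence 187 ((494.1987609863281, -150.31809997558594), (10.75372314453125, 29.334909439086914), 7.628844738006592) [ 0.4948 -0.151   0.0386]
grip 261 ((510.9813537597656, -168.49229431152344), (21.665281295776367, 15.199652671813965), 8.820575714111328) [ 0.511  -0.1681  0.0899]
arm 184 ((480.7945251464844, -172.00257873535156), (30.269685745239258, 9.355473518371582), 8.563067436218262) [ 0.4803 -0.172   0.0526]
arm 134 ((548.9971923828125, -239.11181640625), (24.377418518066406, 8.47888469696045), 7.743984699249268) [ 0.5498 -0.2389  0.0526]
```

View pics/w1.png

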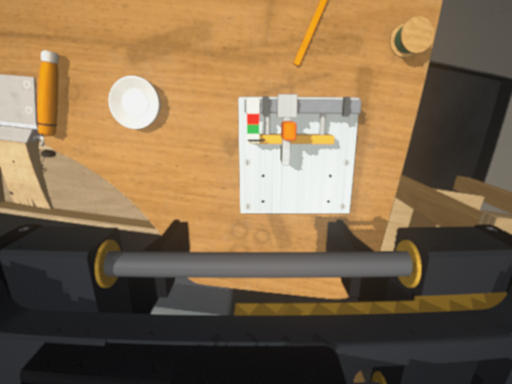

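Jig at pixel (298,155), yaw ≈7.8°, origin ≈(0.464,-0.195). The orange grip is at pixel (289,130), world (0.511,-0.1685), so the slide is at about 12 mm.

{"api": "servo_tool", "payload": {"targets": [[0,0.03,-0.015,0,0,0,0],[0,0.03,-0.015,0,0,0,0],[0,0,0,-0.055,0,0,0],[0,0,0,-0.055,0,0,0],[0,0,0,-0.04,0,0,0],[0,0,0,-0.017,0,0,0],[0.9,0,0,0,0,0,0],[0.9,0,0,0,0,0,0],[0.9,0,0,0,0,0,0],[0.9,0,0,0,0,0,0],[0.9,0,0,0,0,0,0],[0.9,0,0,0,0,0,0],[0.9,0,0,0,0,0,0]], "grip_force": 15}}

```text
time: 5.8
tool_pos: [0.5112, -0.169, 0.0651]
tcp_rot: [[-0.0, 0.129, -0.992], [-0.0, -0.992, -0.129], [-1.0, 0.0, 0.0]]
wrist_force: [0.6, -0.2, -0.6]
opening: 0.288
```

{"api": "servo_tool", "payload": {"targets": [[0.9,0,0,0,0,0,0],[0.9,0,0,0,0,0,0],[0.9,0.0014,-0.01,0,0,0,0],[0.9,0.0014,-0.01,0,0,0,0],[0.9,0.0014,-0.01,0,0,0,0],[0.9,0.0014,-0.01,0,0,0,0],[0.9,0.0014,-0.01,0,0,0,0],[0.9,0.0007,-0.005,0,0,0,0],[0.9,0,0,0,0,0,0]]}}

```text
time: 6.92
tool_pos: [0.5186, -0.2256, 0.0651]
tcp_rot: [[0.0, 0.128, -0.992], [-0.002, -0.992, -0.128], [-1.0, 0.002, 0.0]]
wrist_force: [-2.4, -2.9, -0.4]
opening: 0.18
```

{"api": "servo_tool", "payload": {"targets": [[0.9,0.0003,-0.002,0,0,0,0],[0.9,0.0003,-0.002,0,0,0,0],[0.9,0,0,0,0,0,0]]}}

```text
time: 7.3
tool_pos: [0.5186, -0.2261, 0.065]
tcp_rot: [[-0.002, 0.13, -0.992], [0.003, -0.992, -0.13], [-1.0, -0.004, 0.002]]
wrist_force: [-5.1, 3.2, 4.5]
opening: 0.177
```

{"api": "servo_tool", "payload": {"targets": [[0,0,0,0,0,0,0],[0,0,0,0,0,0,0],[0,0,0,0.02,0,0,0],[0,0,0,0.05,0,0,0],[0,0,0,0.05,0,0,0],[0,0,0,0.04,0,0,0],[0,-0.026,0.015,0,0,0,0],[0,-0.026,0.015,0,0,0,0],[0,-0.026,0.015,0,0,0,0],[0,0,0,0,0,0,0]]}}

```text
time: 8.55
tool_pos: [0.4406, -0.1826, 0.2263]
tcp_rot: [[0.002, 0.129, -0.992], [0.002, -0.992, -0.129], [-1.0, -0.002, -0.003]]
wrist_force: [0.9, -0.2, -0.2]
opening: 0.998
```

```bash
cat > j.py <<'E'
from h import *
p=env.camera('wrist'); C=cloud(p); V=p['range_z']>0
x,y,z=C[...,0],C[...,1],C[...,2]
o=np.array([.464,-.195]);a=np.radians(7.8);ca,sa=np.cos(a),np.sin(a)
def rect(n,m):
    m=cv2.morphologyEx((m&V&(y<-.05)&(x>.35)&(x<.6)).astype(np.uint8),cv2.MORPH_OPEN,np.ones((3,3)))
    k,l,s,_=cv2.connectedComponentsWithStats(m)
    for i in (1+np.argsort(-s[1:,4])[:2]):
        r=cv2.minAreaRect((C[l==i][:,:2]*1000).astype(np.float32)); d=np.array(r[0])/1000-o
        print(n,s[i,4],np.round(r[0],1),np.round(r[1],1),round(r[2],1),'jig xy mm',np.round([1000*(d[0]*ca+d[1]*sa),1000*(-d[0]*sa+d[1]*ca)],1))
rect('bed',abs(z-.008)<.004)
rect('rear',abs(z-.044)<.003)
rect('fence',abs(z-.038)<.003)
rect('grip',abs(z-.09)<.006)
rect('arm',abs(z-.0525)<.0025)
E
python3 j.py
```

```text
bed 8933 [ 460.2 -196.3] [151.  170.9] 7.5 jig xy mm [-4.  -0.8]
bed 1017 [ 518.3 -181.6] [25.7 70.6] 7.4 jig xy mm [55.7  5.9]
rear 904 [ 541.  -177.2] [18.3 70.2] 7.4 jig xy mm [78.7  7.2]
rear 186 [ 551.  -251.8] [18.2 14.9] 8.7 jig xy mm [ 78.5 -68. ]
fence 617 [ 498.4 -179.6] [10.4 89.9] 7.4 jig xy mm [36.2 10.6]
grip 263 [ 518.1 -226.9] [19.7 15.7] 7.9 jig xy mm [ 49.3 -39. ]
arm 220 [ 490.  -230.9] [34.  10.1] 6.4 jig xy mm [ 20.9 -39.1]
arm 158 [ 551.  -237.2] [28.4 12.4] 27.1 jig xy mm [ 80.4 -53.6]
```

{"api": "servo_tool", "payload": {"targets": [[0,0,0.058,0,0,0,9.4],[0,0,0.058,0,0,0,9.4],[0,0,0.058,0,0,0,9.4],[0,0,0.058,0,0,0,9.4],[0,0,0.058,0,0,0,9.4],[0,0,0.058,0,0,0,9.4],[0,0,0.058,0,0,0,9.4],[0,0,0.058,0,0,0,9.4],[0,0,0.058,0,0,0,9.4],[0,0,0.058,0,0,0,9.4],[0,0,0,0,0,0,0]]}}

```text
time: 9.98
tool_pos: [0.4408, 0.403, 0.2246]
tcp_rot: [[0.0, 0.979, 0.205], [0.002, 0.205, -0.979], [-1.0, 0.001, -0.002]]
wrist_force: [0.3, -0.6, -0.6]
opening: 0.998
```

Run:
```python
from h import *
p=env.camera('wrist'); save(p,'w2.png'); C=cloud(p); V=p['range_z']>0
x,y,z=C[...,0],C[...,1],C[...,2]
m=V&(abs(z-.030)<.006)&(abs(x-.54)<.12)&(abs(y-.4)<.12)
m=cv2.morphologyEx(m.astype(np.uint8),cv2.MORPH_OPEN,np.ones((3,3)))
k,l,s,_=cv2.connectedComponentsWithStats(m)
for i in (1+np.argsort(-s[1:,4])[:3]): print(s[i],cv2.minAreaRect((C[l==i][:,:2]*1000).astype(np.float32)),np.median(C[l==i],0))
print([ (q['point'],q['conf']) for q in env.spot_in('charcoal_center',p)])
```

```text
[ 301  145   50   80 3408] ((540.1968383789062, 397.26995849609375), (61.48332214355469, 115.08961486816406), 10.769034385681152) [0.53817738 0.40178634 0.03058836]
[389 206  13  25 163] ((654.3330688476562, 371.2598876953125), (11.19190502166748, 39.51185607910156), 0.13038280606269836) [0.65451262 0.3718822  0.0276165 ]
[414 114   9  22 102] ((640.2453002929688, 505.486083984375), (4.577639579772949, 29.70124053955078), 31.99342918395996) [0.63812101 0.50589091 0.03020694]
[([0.5375, 0.4072, 0.0268], 0.96)]
```

View pics/w2.png

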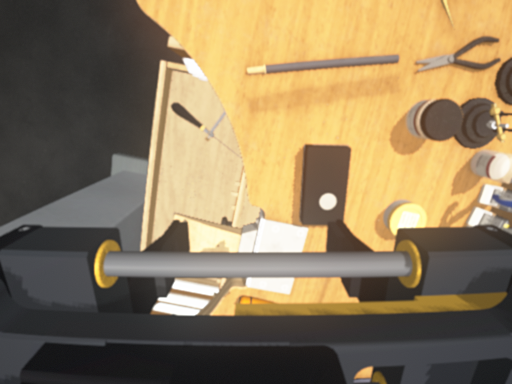

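Block at pixel (325,185): centre (0.540,0.397), yaw 10.8°; tin at (405,218), clear of the fingers.

{"api": "servo_tool", "payload": {"targets": [[0,0.05,-0.007,-0.03,0,0,-1],[0,0.0507,-0.007,-0.03,0,0,0],[0,0,0,-0.055,0,0,0],[0,0,0,-0.055,0,0,0],[0,0,0,-0.035,0,0,0],[0,0,0,-0.0145,0,0,0],[0,0,0,0,0,0,0],[1,0,0,0,0,0,0],[1,0,0,0,0,0,0],[1,0,0,0,0,0,0],[1,0,0,0,0,0,0],[1,0,0,0,0,0,0]], "grip_force": 35}}

```text
time: 11.58
tool_pos: [0.5425, 0.3834, 0.0065]
tcp_rot: [[0.001, 0.983, 0.181], [0.001, 0.181, -0.983], [-1.0, 0.001, -0.001]]
wrist_force: [-0.7, -0.2, 6.1]
opening: 0.704
```

{"api": "servo_tool", "payload": {"targets": [[1,0,0,0.02,0,0,0],[1,0,0,0.05,0,0,0],[1,0,0,0.05,0,0,0],[1,-0.04,0,0.02,0,0,0],[1,-0.06,0,0,0,0,0],[1,0,-0.053,0,0,0,-8.43],[1,0,-0.053,0,0,0,-8.43],[1,0,-0.053,0,0,0,-8.43],[1,0,-0.053,0,0,0,-8.43],[1,0,-0.053,0,0,0,-8.43],[1,0,-0.053,0,0,0,-8.43],[1,0,-0.053,0,0,0,-8.43],[1,0,-0.053,0,0,0,-8.43],[1,0,-0.053,0,0,0,-8.43],[1,-0.015,-0.053,0,0,0,-8.43],[1,-0.016,-0.049,0,0,0,-8.43],[1,0,0,0,0,0,0],[1,0,0,0,0,0,0],[1,0,0,0,0,0,0]]}}

```text
time: 13.95
tool_pos: [0.4117, -0.1946, 0.1457]
tcp_rot: [[0.0, 0.137, -0.991], [0.001, -0.991, -0.137], [-1.0, -0.001, -0.0]]
wrist_force: [-1.1, 0.0, -1.5]
opening: 0.701
```

Run:
```python
from h import *
s=env.get_state(); print(s['tool_pos'],s['wrist_force'],s['opening'],np.degrees(np.arctan2(s['tcp_rot'][1,1],s['tcp_rot'][0,1])))
p=env.camera('wrist'); save(p,'w3.png'); C=cloud(p); V=p['range_z']>0
x,y,z=C[...,0],C[...,1],C[...,2]
t=s['tool_pos']
m=V&(abs(z-t[2]-.024)<.008)&(abs(x-t[0])<.12)&(abs(y-t[1])<.1)&(p['img'].max(-1)<80)
m=cv2.morphologyEx(m.astype(np.uint8),cv2.MORPH_OPEN,np.ones((3,3)))
k,l,st,_=cv2.connectedComponentsWithStats(m)
for i in (1+np.argsort(-st[1:,4])[:3]): print(st[i],cv2.minAreaRect((C[l==i][:,:2]*1000).astype(np.float32)),np.median(C[l==i],0))
```

```text
[ 0.41173407 -0.19459414  0.14572287] [-1.056968    0.03063163 -1.5218275 ] 0.7006037164493617 -82.13746796026876
[ 194  142  128  110 8979] ((437.1610412597656, -192.26979064941406), (68.80303955078125, 76.69374084472656), 7.886134624481201) [ 0.43727199 -0.19222297  0.16971599]
[ 213  278   90   16 1405] ((378.60748291015625, -200.0742645263672), (13.141244888305664, 58.9601936340332), 8.236157417297363) [ 0.37886284 -0.19996615  0.1699609 ]
```

View pics/w3.png

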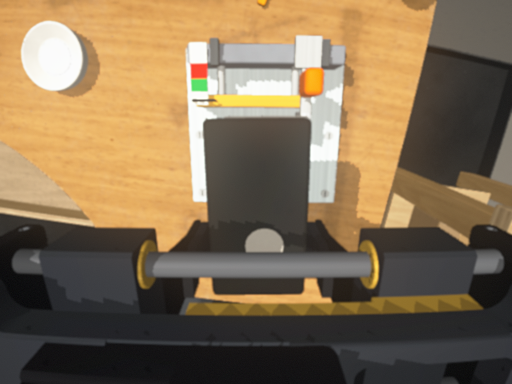

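{"api": "servo_tool", "payload": {"targets": [[1,0,0,-0.05,0,0,0],[1,0,0,-0.05,0,0,0],[1,0,0,-0.02,0,0,0],[1,0,0,-0.006,0,0,0],[1,0,0,0,0,0,0],[1,0,0,0,0,0,0]]}}

```text
time: 14.75
tool_pos: [0.4122, -0.1961, 0.0206]
tcp_rot: [[0.002, 0.134, -0.991], [-0.0, -0.991, -0.134], [-1.0, 0.001, -0.002]]
wrist_force: [-0.6, -0.2, -1.2]
opening: 0.696
```

```bash
cat > b.py <<'E'
from h import *
import sys
o=np.array([.4641,-.1958]);a=np.radians(7.6);Rj=np.array([[np.cos(a),np.sin(a)],[-np.sin(a),np.cos(a)]])
J=lambda P:(P-o)@Rj.T*1000
s=env.get_state(); t=s['tool_pos']; print('tcp jig',J(t[:2]).round(1),t[2].round(4),'F',Rj@s['wrist_force'][:2],s['wrist_force'][2],s['opening'],'yaw',np.degrees(np.arctan2(s['tcp_rot'][1,1],s['tcp_rot'][0,1]))+82.4)
p=env.camera('wrist'); save(p,sys.argv[1]); C=cloud(p); V=p['range_z']>0
G=J(C[...,:2].reshape(-1,2)).reshape(C.shape[:2]+(2,)); gx,gy,z=G[...,0],G[...,1],C[...,2]
d=p['img'].max(-1)
top=V&(d<90)&(abs(z-t[2]-.0235)<.005)&(abs(gy)<45)&(gx<60)&(gx>-120)
P=np.c_[G[top],z[top]*1000]; A=np.c_[P[:,:2],np.ones(len(P))]
print('plane dz/dx,dy,z0',np.linalg.lstsq(A,P[:,2],rcond=None)[0].round(4))
q=P[(P[:,0]>-30)]
for lo in range(-25,50,10):
    r=q[(q[:,0]>lo)&(q[:,0]<lo+10)]
    if len(r)>20: print('x',lo,'y edges',np.percentile(r[:,1],[1,99]).round(1))
for lo in (-25,-15,-5,5,15):
    r=q[(q[:,1]>lo)&(q[:,1]<lo+10)]
    if len(r)>20: print('y',lo,'front',np.percentile(r[:,0],99.5).round(1))
w=V&(abs(z-.038)<.003)&(gx>25)&(gx<70)&(gy>-20)&(gy<40)&(d>100)
if w.sum(): print('fence x range/med',np.percentile(gx[w],[2,50,98]).round(1))
w=V&(z>.075)&(z<.096)&(gx>35)&(gx<65)&(gy<0)
if w.sum(): print('grip y',np.median(gy[w]).round(1))
E
python3 b.py w4.png
```

```text
tcp jig [-51.5   6.5] 0.0206 F [-0.57125267 -0.11197043] -1.176684025629752 0.6963837758402897 yaw 0.12152293426112237
plane dz/dx,dy,z0 [-4.00000e-03  9.00000e-04  4.45277e+01]
x -25 y edges [-23.4  35. ]
x -15 y edges [-23.3  35.1]
x -5 y edges [-23.4  35.3]
x 5 y edges [-23.1  35.4]
x 15 y edges [-22.7  35.1]
y -25 front 21.6
y -15 front 21.6
y -5 front 21.5
y 5 front 21.5
y 15 front 21.0
fence x range/med [29.7 35.3 41.2]
grip y -35.4
```

{"api": "servo_tool", "payload": {"targets": [[1,0,0,-0.004,0,0,0],[1,0.0004,-0.003,0,0,0,0],[1,0.0004,-0.003,0,0,0,0],[1,0,0,-0.001,0,0,0],[1,0,0,-0.0007,0,0,0],[1,0,0,0,0,0,0],[1,0,0,0,0,0,0]]}}

```text
time: 15.68
tool_pos: [0.4121, -0.2024, 0.0144]
tcp_rot: [[0.001, 0.133, -0.991], [-0.0, -0.991, -0.133], [-1.0, 0.0, -0.001]]
wrist_force: [-1.5, -0.1, 6.2]
opening: 0.7
```

```bash
python3 b.py w5.png
```

```text
tcp jig [-52.4   0.4] 0.0144 F [-1.48913268  0.10007199] 6.224780095909349 0.7001370952528381 yaw 0.06311989987383981
plane dz/dx,dy,z0 [-1.10000e-03  4.00000e-04  3.85662e+01]
x -25 y edges [-29.6  29. ]
x -15 y edges [-29.5  28.9]
x -5 y edges [-29.6  28.9]
x 5 y edges [-30.1  29. ]
x 15 y edges [-29.8  28.8]
y -25 front 20.6
y -15 front 20.6
y -5 front 20.6
y 5 front 20.6
y 15 front 20.1
fence x range/med [29.7 35.5 41.2]
grip y -35.8
```

{"api": "servo_tool", "payload": {"targets": [[1,0.0001,-0.0008,0.0004,0,0,0],[1,0.003,0.0004,0,0,0,0],[1,0.003,0.0004,0,0,0,0],[1,0.002,0.0003,0,0,0,0],[1,0.002,0.0003,0,0,0,0],[1,0.0015,0.0002,0,0,0,0],[1,0.0015,0.0002,0,0,0,0],[1,0.0015,0.0002,0,0,0,0],[1,0.0015,0.0002,0,0,0,0],[1,0.0015,0.0002,0,0,0,0],[1,0.0015,0.0002,0,0,0,0],[1,0,0,0,0,0,0],[1,0,0,0,0,0,0]]}}

```text
time: 17.35
tool_pos: [0.4269, -0.2009, 0.0144]
tcp_rot: [[-0.006, 0.132, -0.991], [0.001, -0.991, -0.132], [-1.0, -0.002, 0.006]]
wrist_force: [-11.3, -1.0, 14.3]
opening: 0.701
```

```bash
python3 b.py w6.png
```

```text
tcp jig [-37.6  -0.2] 0.0144 F [-11.30083647   0.54475447] 14.321427303141798 0.7006679928602149 yaw -0.028702722273536097
plane dz/dx,dy,z0 [-9.00000e-04  4.00000e-04  3.85924e+01]
x -25 y edges [-30.4  28.3]
x -15 y edges [-30.3  28.2]
x -5 y edges [-30.3  28.1]
x 5 y edges [-30.9  28.3]
x 15 y edges [-30.7  28.5]
x 25 y edges [-30.   28.2]
x 35 y edges [-21.6  24.9]
y -25 front 35.1
y -15 front 35.1
y -5 front 35.0
y 5 front 35.1
y 15 front 35.1
fence x range/med [35.6 41.5 47.3]
grip y -35.7
```

{"api": "servo_tool", "payload": {"targets": [[1,0,0,0.0005,0,0,0],[1,0,0,0.0005,0,0,0],[1,0.001,0.0001,0,0,0,0],[1,0.001,0.0001,0,0,0,0],[1,0.001,0.0001,0,0,0,0],[1,0.001,0.0001,0,0,0,0],[1,0,0,0,0,0,0],[1,0,0,0,0,0,0]]}}

```text
time: 18.4
tool_pos: [0.4307, -0.2002, 0.0145]
tcp_rot: [[-0.007, 0.131, -0.991], [0.001, -0.991, -0.131], [-1.0, -0.002, 0.007]]
wrist_force: [-7.4, -2.5, 3.8]
opening: 0.7
```

```bash
python3 b.py w7.png
```

```text
tcp jig [-33.7   0. ] 0.0145 F [-7.67359119 -1.49108213] 3.8219698347914632 0.699746316293722 yaw -0.07167069863379538
plane dz/dx,dy,z0 [-1.10000e-03  2.10000e-03  3.86267e+01]
x -25 y edges [-37.2  34.7]
x -15 y edges [-30.2  28.3]
x -5 y edges [-30.2  28.2]
x 5 y edges [-30.7  28.3]
x 15 y edges [-30.8  28.3]
x 25 y edges [-30.3  28.5]
x 35 y edges [-29.7  28.1]
y -25 front 38.5
y -15 front 39.0
y -5 front 39.0
y 5 front 39.0
y 15 front 38.6
fence x range/med [39.5 45.4 51.3]
grip y -35.7
```

{"api": "servo_tool", "payload": {"targets": [[1,0.001,0.0001,0,0,0,0],[1,0.001,0.0001,0,0,0,0],[1,0.001,0.0001,0,0,0,0],[1,0.001,0.0001,0,0,0,0],[1,0.001,0.0001,0,0,0,0],[1,0,0,0,0,0,0],[1,0,0,0,0,0,0],[1,0,0,0,0,0,0],[1,0,0,0,0,0,0]]}}

```text
time: 19.58
tool_pos: [0.4337, -0.1998, 0.0145]
tcp_rot: [[-0.01, 0.13, -0.991], [0.002, -0.991, -0.13], [-1.0, -0.004, 0.009]]
wrist_force: [-12.4, -1.2, 9.1]
opening: 0.7
```

```bash
python3 b.py w8.png; python3 -c "
import cv2;a=cv2.imread('pics/w8.png');cv2.imwrite('pics/w8c.png',cv2.resize(a[0:300,120:400],None,fx=2,fy=2))"
```

```text
tcp jig [-30.6   0.1] 0.0145 F [-12.48360561   0.50191131] 9.115828217375809 0.6996456322430056 yaw -0.10369327078497292
plane dz/dx,dy,z0 [-7.00000e-04  2.20000e-03  3.86401e+01]
x -25 y edges [-37.4  34.7]
x -15 y edges [-30.2  28.3]
x -5 y edges [-30.2  28.3]
x 5 y edges [-30.7  28.2]
x 15 y edges [-30.7  28.3]
x 25 y edges [-30.4  28.6]
x 35 y edges [-30.1  28.2]
y -25 front 41.5
y -15 front 41.5
y -5 front 41.6
y 5 front 41.6
y 15 front 41.7
fence x range/med [42.6 48.5 54.4]
grip y -35.7
```

View pics/w8c.png

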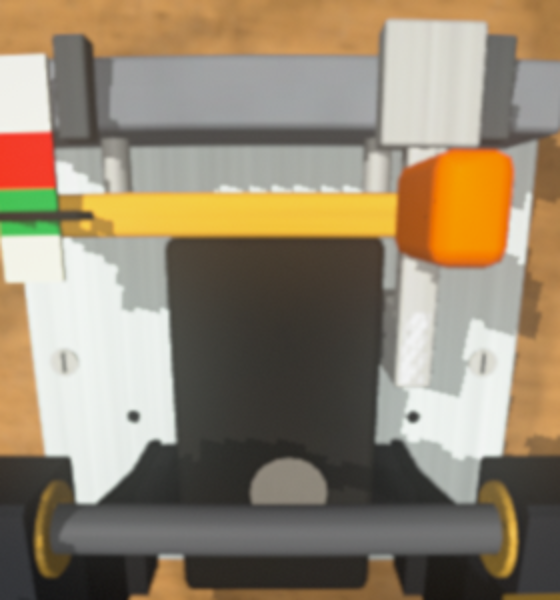

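Pointer (pixel row 215) sits in the middle of the green (rows 190–235). The block is square on the brass fence and next to the tongue at (415,330). Handing in while pressed.

```bash
python3 b.py w9.png | egrep 'tcp|fence|front' ; python3 -c "
from h import *
for n in ['scene']:
    p=env.camera(n)
    for t in ['dish','clamp','tin']: print(t,[np.round(x['point'],3).tolist() for x in env.spot_in(t,p)[:1]])
print(env.job_done())"
```

```text
tcp jig [-30.6   0.1] 0.0145 F [-12.1495177    0.32401135] 9.004314426938754 0.7007356948627694 yaw -0.1042726657449009
y -25 front 41.6
y -15 front 41.6
y -5 front 41.6
y 5 front 41.6
y 15 front 41.7
fence x range/med [42.6 48.5 54.4]
dish []
clamp [[0.512, 0.164, 0.019]]
tin []
the job is handed in; nothing more can be done
None
```

The job is handed in at about 20 s, with the block still gripped and pressed against the fence, and the pointer in the middle of the green field.

- **Size slide:** I gripped the orange grip and drew it right until it stopped. It then measured y ≈ -38 to -39 mm in the jig frame, against -38 expected at the stop. Later readings gave about -35.7. I put that down to the view also catching the grip's left side, since nothing touched it afterwards.
- **Block position:** it lies flat on the bed and square to the fence within about 0.2°. Its centre is at jig y ≈ -1 mm, so its right side is about 1–2 mm from the tongue: close, but I never confirmed that it touches.
- **Pressing:** the fence has travelled about 12.5 mm, which by the spring rate is about 7.5 N. The wrist reads about 12 N because it also carries bed friction. Two readings in a row agreed, so it was steady.
- **Bystanders:** the clamp is within about 4 mm of where it was first seen. The last check did not find the dish or the tin in the picture, so those two are not confirmed at the end. The planned paths kept clear of both, and I noticed no contact.

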